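# Hold a probe centred in the test kiln's roof port

## Task

Swing the cold test kiln's door wide open, to about a right angle or more, so that its roof flap uncovers the port in the roof. Then take the probe out of its wooden stand and lower it upright through the middle of the port until the black band on its white sheath is level with the steel collar, without the probe touching the kiln, and leave the timer, stamp and purple cup alone. Finish while still holding the probe there, still and centred in the port, with the door left open, ready for someone else to clamp it.

Things in the scene. Friction and masses are not known exactly. Their poses are not given: they have to be found in the camera images.
- kiln: Small grey test kiln, fixed to the table, 150 deep (x) x 160 wide (y) x 140 mm high, open at its front; origin at the centre of its underside, its own -x is the front where the door is, z up. Its roof is a 24 mm thick white plate with its top at 140 mm and has one round port
- port (a point): Centre of the mouth of the roof port, level with the top of the thin steel collar (38 mm across, 3 mm high) that rings it. The bore is round, 24 mm in diameter, vertical, 27 mm long, and opens into the empty chamber (clear for 117 mm below this point). While the door is shut its roof flap covers the port, 3 mm above the collar
- kiln_door (a joint): Angle of the kiln's door in rad: 0 shut, up to 1.9 open. Door with a vertical hinge at the far end of the kiln's front; grey panel 158 mm wide plus a flat grey steel flap 98 mm deep, 5 mm thick that reaches back over the roof (flap top 151 mm above the table). Seen from above it opens counter-clockwise. It stays where it is left; about 1 N at the handle moves it
- door_handle (a point): Point on the axis of the door's upright black round handle, 16 mm in diameter, that stands on the flap 110 mm along the door from the hinge; the handle reaches from 151 to 199 mm above the table, this point is at 180 mm, a good height to grip it from above. It moves with the door
- door_hinge (a point): Point on the door's vertical hinge axis, at the same height as door_handle; the handle runs on a circle of 114 mm radius about it
- probe: Probe, about 60 g, standing upright: white round sheath 8 mm in diameter and 85 mm long below a square orange head 18 x 18 x 40 mm, a small steel stud on top (128 mm in all). Origin at the centre of the sheath's lower end, z up along the sheath, x and y square to the head's flat sides
- probe_tip (a point): Centre of the sheath's lower end
- probe_band (a point): Centre of the 4 mm black band on the sheath, on its axis, 45 mm above the tip
- probe_head (a point): Centre of the orange head, 105 mm above the tip: grip here, across flat sides
- probe_stand: Wooden block 80 x 60 x 50 mm high, fixed, with a vertical socket 10 mm in diameter and 40 mm deep in its middle, in which the probe stands; origin at the centre of its underside
- timer: Bystander: round white timer with an orange dial, 64 mm across, 42 mm high, origin at the centre of its underside
- stamp: Bystander: wooden stamp 30 x 30 x 56 mm high, standing, origin at the centre of its underside
- cup_purple: Bystander: purple plastic cup, 84 mm across, 112 mm high, origin at the centre of its underside

How it is judged:
By the outcome, as a careful person would: the job done as asked, in the order asked, and still so for the second after the job is handed in, while the arm keeps its last pose, push and grip.
It also fails if it takes over 66 s, if anything falls off the work surface, if the arm or the gripper's body presses on something with over 40 N, if the wrist force passes 120 N, or if a joint passes its speed limit or range.

## Robot

A 6-joint arm with a two-finger parallel gripper is mounted at the origin on the work surface; the furniture and walls round the work are solid. World frame = base frame: x ahead of the robot, y to its left, z up, the work surface at z = 0. Lengths are in mm, angles in rad, forces in N, time in s.
With the tool pointing down it reaches from about 275 to 750 mm from the base axis. Payload 10.2 kg.
Tool frame: the origin (TCP) lies at the very end of the fingers, on their centre line; the grasp point (between the pads) lies 19 mm behind it (ctrl.tcp_to_grasp is the distance from the TCP to the grasp point, in mm); z points along the fingers, x is the direction in which the jaws open and shut, and the axes are right-handed (so a half turn about z gives the same grasp; the last joint's range is limited). The gripper opens to 85 mm and grips with 20 to 120 N. Pads are 22 mm wide; open, the fingers measure 114 mm over their backs; the gripper's body (76 mm by 85 mm) begins 54 mm behind the grasp point. The pads swing forward as they close: fully open they stand 13 mm farther back than shut.
Start: joints at [-1.497, 0.313, 1.498, -0, 1.331, -0.223], TCP at [153.529, -502.055, 199.094] pointing down, gripper open.
Joint ranges: [-2.94, 2.94], [-0.97, 2.17], [0.19, 2.56], [-1.23, 4.37], [0.02, 3.11], [-2.88, 2.88]. Speed limits (rad/s): [2.39, 2.39, 3.01, 3.14, 3.14, 3.14].

## Interface

Orientations are given as a unit quaternion [w, x, y, z].
In Python, from rig import monitor, vision, order, ctrl gives the robot as it stands. The module is installed in compiled form; this text tells all that it offers.
- The arm moves only by the shell command python3 -m pendant 'ROWS' [FORCE]. ROWS is JSON, a list that holds one entry, the list of rows, each a list of 5 numbers: the closure, from -1 (fully open) to 1 (shut), then the shift along the world's x, y, z in m, then the turn about the world's z in degrees. In form: [[[fingers, dx, dy, dz, spin], ...]]. A call has 1 to 20 rows; each row is the pose to reach, as a shift and turn from the pose commanded when the call began; what a row does not reach only later rows make up. A row lasts 1/10 s, in which the tool goes at most 50 mm and 8.59 degrees, less where a joint would pass 70% of its speed; a pose out of reach is approached as far as the arm can. A call with a gripper value outside its range is refused whole. The fingers move at their own pace and stop on an object; FORCE is the grip in N (left out, the last holds). Time passes only in rows, so rows that repeat a pose let the fingers close. It gives the time, the measured TCP pose, the force and the opening at its end, in the units of the state.
- monitor.sense(): the state, without advancing time (a new reading comes with each control period).
- vision.capture(name): name is "scene" or "top"; returns (picture, depth): 480x640x3 uint8, red, green, blue; 480x640 float32, mm along the optical axis (not along the pixel's ray), 0 where there is no reading.
- vision.camera_info(name): a dict with "fov_y" (degrees; the focal length in pixels is half the picture's height over the tangent of half this angle, whatever the lens; pixels are square), "cx", "cy" (the principal point, pixels), "R" (3x3) and "t" (3): a world point X has camera coordinates R X + t. Camera axes: x right, y down, z forward; pixel columns grow to the right and rows downward; lengths in mm; the calibration is good to about 2 mm. A picture is of the moment at which its call begins. camera_info takes no time and is no camera call.
- order.finish_job(): hands the job in, once; it reports no verdict.
The state is a dict: "time_s": time; "joints": joint angles; "dq": joint speeds; "tau": joint torques, N m; "eef_pos": TCP position; "ee_rot": TCP orientation; "force": force on the tool from outside, world axes, zero at the start; "wrist_torque": the same for the moment, N m; "grip_width": opening from 0.0 (shut) to 1.0 (fully open).
Only numpy, scipy, OpenCV 4.12 (cv2) and the standard library are available. Lean on these libraries where they do the work, as an engineer would, in place of code of your own. Each camera call takes 0.05 s, during which the arm holds its last target.

## Working session

There is one attempt and no reset: what is moved stays moved. The work goes in short steps, Python scripts to look and compute and a shell command to move; the robot and the scene stay as the last step left them, time stands still between calls to the robot, and variables do not carry over. Pictures are saved under pics/ and viewed, and the job is handed in when it is done.

```bash
mkdir -p pics
python3 - <<'E'
from rig import monitor, vision, order, ctrl
import cv2, numpy as np
for n in("scene","top"):
    p,d=vision.capture(n); cv2.imwrite(f"pics/{n}0.png",p[:,:,::-1]); np.save(f"pics/{n}0d.npy",d)
    print(n,vision.camera_info(n))
print(monitor.sense(), ctrl.tcp_to_grasp)
E
```

```text
scene {'fov_y': 51.25391058278653, 'cx': 326.6910735117754, 'cy': 239.95303209468963, 'R': array([[ 0.0419918 ,  0.99901133,  0.01459622],
       [ 0.81783577, -0.02597723, -0.57486506],
       [-0.57391754,  0.03607693, -0.81811803]]), 't': array([ -81.06278359, -337.65587096, 1415.61302211])}
top {'fov_y': 45.01261736018502, 'cx': 320.7682148199063, 'cy': 237.84946117014374, 'R': array([[-2.41994543e-02, -9.99702970e-01, -2.89111985e-03],
       [-9.96384942e-01,  2.43545065e-02, -8.13873775e-02],
       [ 8.14336148e-02,  9.11138160e-04, -9.96678351e-01]]), 't': array([  42.27433088,  500.95922415, 1377.43218951])}
{'time_s': 0.1, 'joints': array([-1.49739198e+00,  3.13397297e-01,  1.49833707e+00, -2.48990459e-05,
        1.33100271e+00, -2.23436671e-01]), 'dq': array([-0.00064823, -0.00088258, -0.00173969, -0.00010977, -0.00147058,
        0.00078668]), 'tau': array([ 3.15260797e-03, -4.12898827e+01, -2.60143089e+01, -2.21617233e-04,
        2.97292398e-03,  1.20682952e-06]), 'eef_pos': array([ 153.50661767, -501.78586242,  198.59971005]), 'ee_rot': array([-4.25917847e-04,  8.03898654e-01, -5.94766027e-01, -3.82321214e-04]), 'force': array([ 0.19572373, -0.92272555, -0.46548868]), 'wrist_torque': array([-0.02880192,  0.02416206,  0.02329657]), 'grip_width': 0.996931146911769} 18.700000000000003
```

View pics/scene0.png

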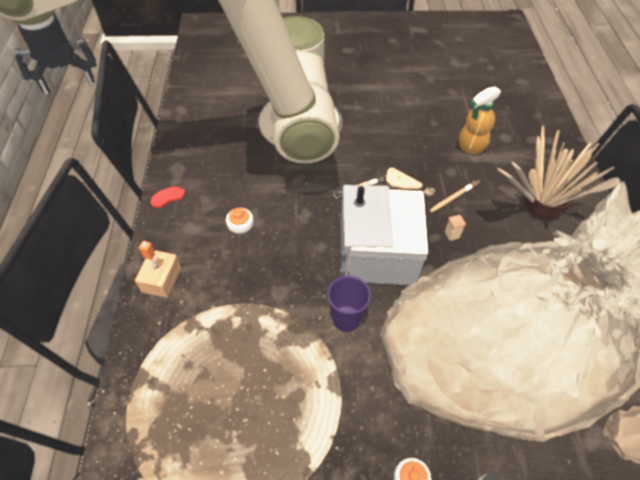

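View pics/top0.png

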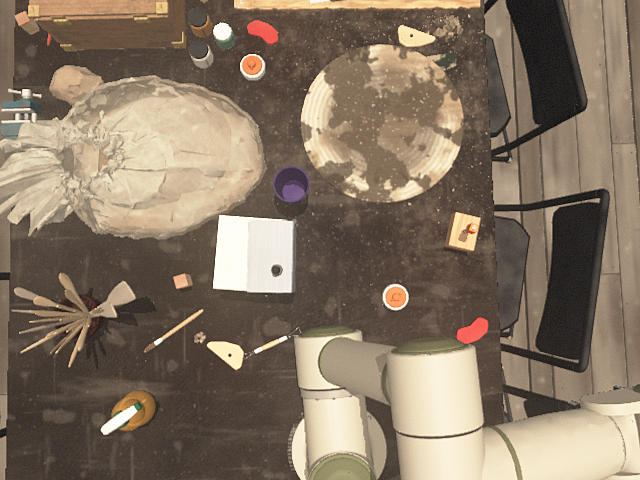

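The scene view shows the kiln at about (385,230), with its handle at (360,195), the cup at (348,300), the probe and stand at (155,270), and the timer at (239,220). In the top view the kiln is at (255,255), with its handle at (277,270), the cup at (291,185), the probe at (465,232) and the timer at (396,297). The kiln's front faces world −y, and the hinge is at its +x end.

```bash
cat > h.py <<'E'
from rig import monitor, vision, order, ctrl
import cv2, numpy as np
def cap(n,tag):
    p,d=vision.capture(n); cv2.imwrite(f"pics/{n}{tag}.png",p[:,:,::-1]); np.save(f"pics/{n}{tag}d.npy",d); return p,d
def ci(n):
    c=vision.camera_info(n); f=240/np.tan(np.radians(c['fov_y']/2)); return f,c['cx'],c['cy'],np.array(c['R']),np.array(c['t'])
def ray(n,u,v):
    f,cx,cy,R,t=ci(n); o=-R.T@t; d=R.T@np.array([(u-cx)/f,(v-cy)/f,1]); return o,d
def onz(n,u,v,z):
    o,d=ray(n,u,v); return o+d*(z-o[2])/d[2]
def proj(n,X):
    f,cx,cy,R,t=ci(n); c=R@np.array(X,float)+t; return np.array([cx+f*c[0]/c[2],cy+f*c[1]/c[2]])
def dep(n,u,v,d):
    o,r=ray(n,u,v); return o+r*d[int(round(v)),int(round(u))]
def tri(u1,v1,u2,v2):  # scene, top
    o1,d1=ray("scene",u1,v1);o2,d2=ray("top",u2,v2)
    s=np.linalg.lstsq(np.c_[d1,-d2],o2-o1,rcond=None)[0]
    a=o1+d1*s[0];b=o2+d2*s[1]; return (a+b)/2,np.linalg.norm(a-b)
def crop(n,tag,x0,y0,w,h,k,out):
    im=cv2.imread(f"pics/{n}{tag}.png")[y0:y0+h,x0:x0+w]; cv2.imwrite(f"pics/{out}.png",cv2.resize(im,None,fx=k,fy=k,interpolation=cv2.INTER_CUBIC))
E
python3 - <<'E'
from h import *
crop("scene",0,330,175,110,120,5,"c1"); crop("top",0,200,160,120,140,4,"c2")
crop("scene",0,125,230,70,75,8,"c3"); crop("top",0,435,200,60,60,8,"c4")
a=[cv2.imread(f"pics/c{i}.png") for i in(1,2,3,4)]
def sbs(x,y):
    h=max(x.shape[0],y.shape[0]); o=np.zeros((h,x.shape[1]+y.shape[1],3),np.uint8); o[:x.shape[0],:x.shape[1]]=x;o[:y.shape[0],x.shape[1]:]=y;return o
cv2.imwrite("pics/m1.png",sbs(a[0][:,:550],a[1])[:600,:1030]);cv2.imwrite("pics/m2.png",cv2.resize(sbs(a[2],a[3]),(780,450)))
m=cv2.imread("pics/m1.png");cv2.imwrite("pics/m1.png",cv2.resize(m,None,fx=.77,fy=.77))
E
```

```text
(no output)
```

View pics/m1.png

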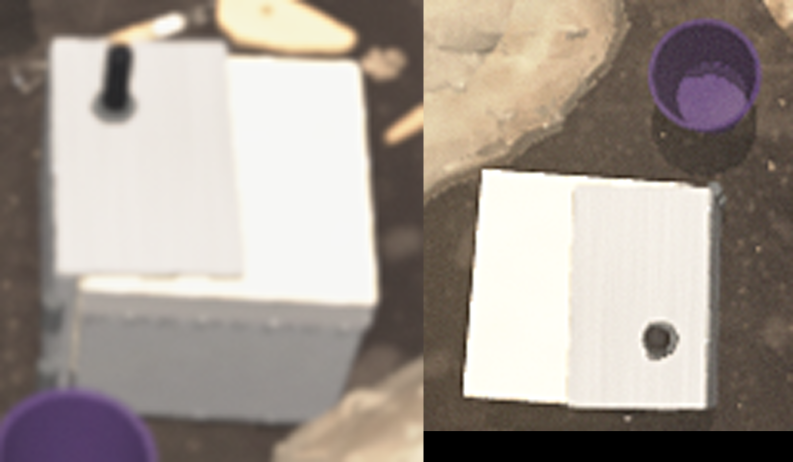

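View pics/m2.png

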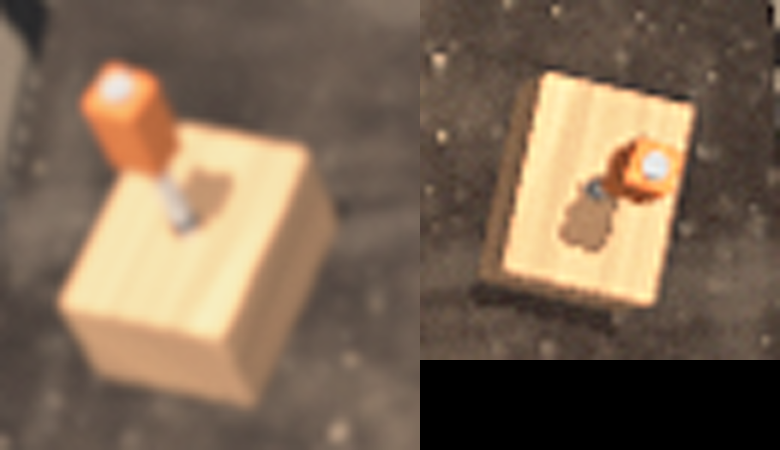

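Run:
```python
from h import *
T=lambda u,v:((u-423.5)/3.08+200-.5,v/3.08+160-.5)
S=lambda u,v:(u/3.85+330-.5,v/3.85+175-.5)
T2=lambda u,v:((u-420)/6+435-.5,v/6+200-.5)
S2=lambda u,v:(u/6+125-.5,v/6+230-.5)
print("kiln top view")
for nm,p,z in[("roofTL",(482,170),140),("roofBL",(464,397),140),("flapTR",(711,187),151),("flapBR",(706,409),151),("flapTL",(573,185),151),("flapBL",(568,405),151),("handleT",(657,339),199)]:
    print(nm,onz("top",*T(*p),z).round(1))
print("scene")
for nm,p,z in[("roofTR",(362,62),140),("roofBR",(376,304),140),("roofBL",(78,292),140),("flapTL",(50,40),151),("flapTR",(226,40),151),("flapBR",(241,274),151),("flapBL",(58,273),151),("handle top",(121,48),199)]:
    print(nm,onz("scene",*S(*p),z).round(1))
print("stand top")
c=[onz("top",*T2(*p),50) for p in[(545,72),(695,103),(655,305),(502,272)]]
print(np.round(c,1),np.mean(c,0))
c=[onz("scene",*S2(*p),50) for p in[(185,122),(310,150),(225,338),(62,303)]]
print(np.round(c,1),np.mean(c,0))
print("stud",onz("top",*T2(655,165),10+128).round(1),onz("scene",*S2(117,85),138).round(1), tri(*S2(117,85),*T2(655,165)))
# masks
for n in("scene","top"):
    p=cv2.imread(f"pics/{n}0.png"); 
    hsv=cv2.cvtColor(p,cv2.COLOR_BGR2HSV)
    x0,y0,x1,y1=(340,180,380,210) if n=="scene" else (262,255,292,290)
    m=np.zeros(p.shape[:2],np.uint8); m[y0:y1,x0:x1]=(hsv[y0:y1,x0:x1,2]<75)
    if n=="scene": m[:187]=m[:187]
    k,l,s,ce=cv2.connectedComponentsWithStats(m)
    print(n,s[1:],ce[1:])
    print(hsv[y0:y1,x0:x1,2][::1][:, 10:30] if n=="top" else "")
```

```text
kiln top view
roofTL [549.  255.2 140. ]
roofBL [386.7 269.6 140. ]
flapTR [531.5  90.2 151. ]
flapBR [374.2  97.  151. ]
flapTL [535.3 188.5 151. ]
flapBL [379.3 194.2 151. ]
handleT [422.9 126.7 199. ]
scene
roofTR [388.8 273.5 140. ]
roofBR [552.2 255.6 140. ]
roofBL [539.8 102.3 140. ]
flapTL [376.8  97.2 151. ]
flapTR [379.7 196.  151. ]
flapBR [538.7 185.8 151. ]
flapBL [535.1  91.8 151. ]
handle top [425.7 129.7 199. ]
stand top
[[ 554.3 -290.2   50. ]
 [ 540.5 -348.8   50. ]
 [ 461.1 -329.4   50. ]
 [ 475.6 -269.9   50. ]] [ 507.85999794 -309.58874577   50.        ]
[[ 464.5 -315.1   50. ]
 [ 478.3 -268.1   50. ]
 [ 556.1 -287.4   50. ]
 [ 540.  -346.2   50. ]] [ 509.70866994 -304.20275727   50.        ]
stud [ 508.  -308.6  138. ] [ 509.2 -307.6  138. ] (array([ 508.10382409, -308.60996856,  136.50775676]), np.float64(0.8488934216605514))
scene [[357 188   6  16  77]] [[359.97402597 195.92207792]]

top [[273 267   1   1   1]
 [272 269   1   1   1]
 [277 268   3   5   9]] [[273.         267.        ]
 [272.         269.        ]
 [278.33333333 270.11111111]]
[[241 245 242 243
[... 2258 characters left out ...]
 240 242
  250 232]
 [242 239 241 243 243 238 241 239 241 240 239 239 243 244 240 241 241 242
  250 228]
 [241 240 239 242 244 242 240 240 240 238 240 241 245 245 242 243 241 242
  253 220]
 [241 243 241 241 243 243 241 240 241 241 241 240 243 244 239 242 240 244
  252 218]
 [242 239 242 241 245 241 240 240 239 241 240 241 244 243 240 241 242 245
  252 213]
 [241 239 239 242 244 242 239 241 238 240 240 241 245 244 241 243 241 245
  252 213]
 [242 240 239 242 243 241 241 242 240 240 240 240 243 243 241 243 241 244
  252 211]
 [241 240 240 243 243 242 242 241 240 239 241 243 244 243 241 242 242 245
  252 216]
 [240 240 241 241 244 240 241 242 241 241 241 241 245 245 241 241 241 244
  252 212]]
```

```bash
python3 -m pendant '[[[-1,0,0,0.04,0],[-1,0.02,0.05,0.04,0],[-1,0.04,0.095,0.04,0],[-1,0.06,0.14,0.04,0],[-1,0.08,0.185,0.04,0],[-1,0.1,0.23,0.04,0],[-1,0.12,0.275,0.04,0],[-1,0.14,0.32,0.04,0],[-1,0.16,0.37,0.04,0],[-1,0.18,0.415,0.04,0],[-1,0.2,0.46,0.04,0],[-1,0.22,0.51,0.04,0],[-1,0.24,0.55,0.04,0],[-1,0.255,0.59,0.04,0],[-1,0.265,0.615,0.04,0],[-1,0.271,0.630,0.04,0],[-1,0.271,0.630,0.04,0],[-1,0.271,0.630,0.04,0],[-1,0.271,0.630,0.04,0],[-1,0.271,0.630,0.04,0]]]' 20
python3 - <<'E'
from h import *
cap("scene",1);cap("top",1)
crop("scene",1,300,150,160,150,5,"s1c")
E
```

```text
time_s: 2.1
eef_pos: [424.4, 127.2, 239.2]
ee_rot: [-0.0, 0.804, -0.595, 0.0]
force: [0.6, 0.3, 0.7]
grip_width: 0.999
```

View pics/scene1.png

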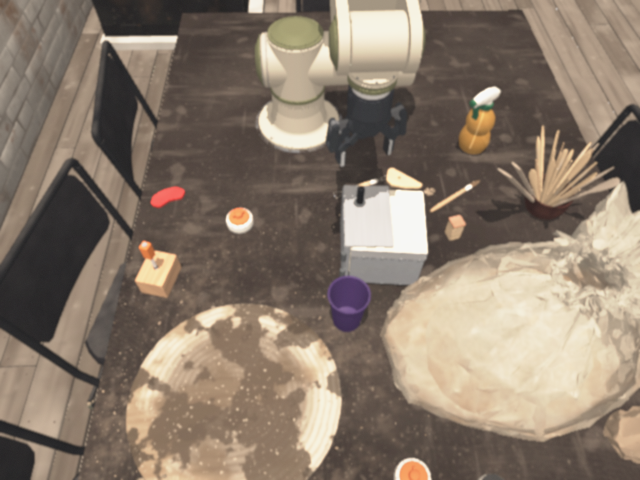

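```bash
python3 -c "
from h import *
print(proj('scene',[424.4,127.2,239]),proj('scene',[424.4,127.2,252]),proj('scene',[424.4,127.2,161]))"
```

```text
[361.0216884 173.0149952] [361.49574898 168.42864568] [358.379982   198.57246503]
```

View pics/s1c.png

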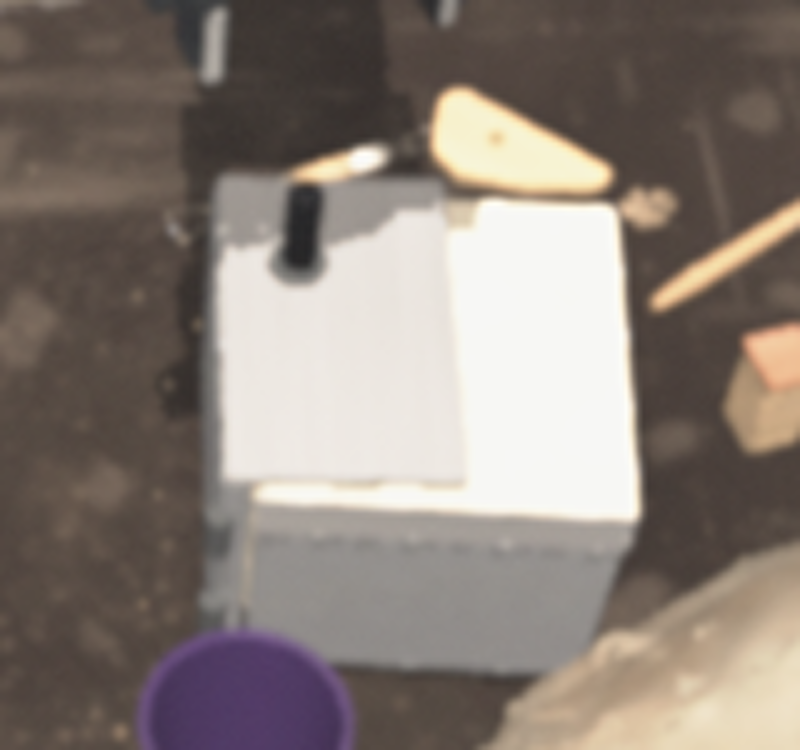

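```bash
python3 -c "
from h import *
d=np.array([.292,-.956,0])
for z in (239,252,265):
  for w in (42.5,50): print(z,w,proj('scene',np.array([424.4,127.2,z])+d*w),proj('scene',np.array([424.4,127.2,z])-d*w))
p=np.load('pics/scene1d.npy')
for u,v in[(342,157),(342,160),(390,150),(390,152)]: print(dep('scene',u,v,p))"
```

```text
239 42.5 [340.71129758 178.18824162] [380.97958857 167.93153145]
239 50 [337.08981586 179.11066687] [384.46567024 167.04359386]
252 42.5 [340.96501766 173.61814376] [381.66629491 163.3301907 ]
252 50 [337.30383022 174.54357233] [385.18912626 162.43973403]
265 42.5 [341.22441127 168.94585229] [382.36808459 158.62778263]
265 50 [337.52263787 169.87418835] [385.92844798 157.73490957]
[449.00506896  85.55673972 309.39891125]
[447.15221564  86.04998605 299.76286918]
[419.17733212 178.29754855 294.96370178]
[127.6673137  247.28170854  -2.95343117]
```

```bash
python3 -m pendant '[[[-1,0,0,-0.03,0],[-1,0,0,-0.055,0],[-1,0,0,-0.07,0],[-1,0,0,-0.078,0],[-1,0,0,-0.078,0],[0.3,0,0,-0.078,0],[0.5,0,0,-0.078,0],[1,0,0,-0.078,0],[1,0,0,-0.078,0],[1,0,0,-0.078,0],[1,0,0,-0.078,0],[1,0,0,-0.078,0],[1,0,0,-0.078,0],[1,0,0,-0.078,0]]]' 20
python3 - <<'E'
from h import *
cap("scene",2)
crop("scene",2,300,130,160,150,5,"s2c")
E
```

```text
time_s: 3.6
eef_pos: [424.6, 128.0, 161.3]
ee_rot: [-0.0, 0.804, -0.595, 0.0]
force: [-1.6, 0.9, 4.0]
grip_width: 0.165
```

View pics/s2c.png

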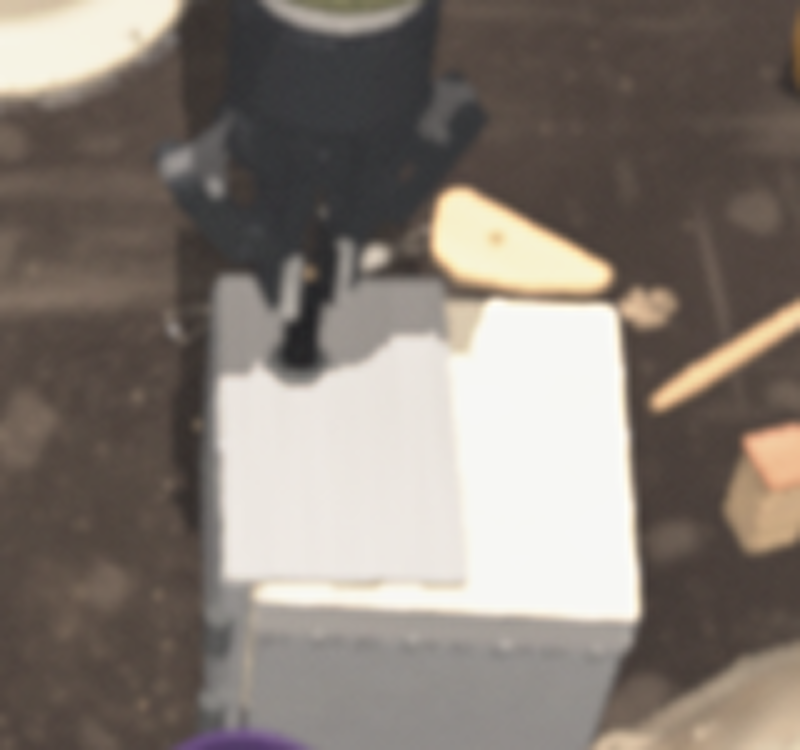

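Run:
```python
import numpy as np
a=np.radians(2.6); e1=np.array([-np.cos(a),np.sin(a)]); e2=np.array([np.sin(a),np.cos(a)])
h=np.array([424.5,128]); H=h-110*e1-29.9*e2; print(H); r=h-H
for s in range(0,111,5):
    t=np.radians(s); R=np.array([[np.cos(t),-np.sin(t)],[np.sin(t),np.cos(t)]]); print(s,((R@r-r)/1000).round(3))
```

```text
[533.03040933  93.14085127]
0 [0. 0.]
5 [-0.003 -0.01 ]
10 [-0.004 -0.019]
15 [-0.005 -0.029]
20 [-0.005 -0.039]
25 [-0.005 -0.049]
30 [-0.003 -0.059]
35 [-0.    -0.069]
40 [ 0.003 -0.078]
45 [ 0.007 -0.087]
50 [ 0.012 -0.096]
55 [ 0.018 -0.104]
60 [ 0.024 -0.111]
65 [ 0.031 -0.118]
70 [ 0.039 -0.125]
75 [ 0.047 -0.131]
80 [ 0.055 -0.136]
85 [ 0.064 -0.14 ]
90 [ 0.074 -0.143]
95 [ 0.083 -0.146]
100 [ 0.093 -0.148]
105 [ 0.103 -0.149]
110 [ 0.113 -0.149]
```

```bash
python3 -m pendant '[[[1,-0.003,-0.01,-0,5],[1,-0.004,-0.019,0,10],[1,-0.005,-0.029,0,15],[1,-0.005,-0.039,0,20],[1,-0.005,-0.049,0,25],[1,-0.003,-0.059,0,30],[1,0,-0.069,0,35],[1,0.003,-0.078,0,40],[1,0.007,-0.087,0,45],[1,0.012,-0.096,0,50],[1,0.012,-0.096,0,50],[1,0.012,-0.096,0,50]]]' 20
```

```text
time_s: 4.85
eef_pos: [438.7, 32.4, 161.4]
ee_rot: [-0.001, 0.98, -0.2, 0.003]
force: [10.0, 5.6, -2.1]
grip_width: 0.166
```

Run:
```python
import numpy as np
A=np.array([424.6,128]);B=np.array([438.7,32.4]);m=(A+B)/2;d=B-A;L=np.linalg.norm(d)
n=np.array([-d[1],d[0]])/L; H=m+n*np.sqrt(114**2-L*L/4); print(H, np.degrees(2*np.arcsin(L/228)))
c=np.array([436.5,32]); r=B-H
for s in range(0,61,5):
    t=np.radians(s); R=np.array([[np.cos(t),-np.sin(t)],[np.sin(t),np.cos(t)]]); print(s,((H+R@r-c)/1000).round(3))
```

```text
[533.79927635  95.26594975] 50.15379404478967
0 [0.002 0.   ]
5 [ 0.008 -0.008]
10 [ 0.015 -0.015]
15 [ 0.022 -0.022]
20 [ 0.029 -0.028]
25 [ 0.038 -0.034]
30 [ 0.046 -0.039]
35 [ 0.055 -0.043]
40 [ 0.065 -0.046]
45 [ 0.075 -0.048]
50 [ 0.084 -0.05 ]
55 [ 0.094 -0.051]
60 [ 0.104 -0.051]
```

```bash
python3 -m pendant '[[[1,0.002,0,0,0],[1,0.008,-0.008,0,5],[1,0.015,-0.015,0,10],[1,0.022,-0.022,0,15],[1,0.029,-0.028,0,20],[1,0.038,-0.034,0,25],[1,0.046,-0.039,0,30],[1,0.055,-0.043,0,35],[1,0.065,-0.046,0,40],[1,0.075,-0.048,0,45],[1,0.080,-0.049,0,48],[1,0.080,-0.049,0,48],[1,0.080,-0.049,0,48]]]' 20
python3 - <<'E'
from h import *
cap("scene",3)
crop("scene",3,270,120,160,150,5,"s3c")
E
```

```text
time_s: 6.15
eef_pos: [517.0, -17.3, 161.4]
ee_rot: [0.0, 0.976, 0.217, 0.001]
force: [0.6, 1.3, 5.0]
grip_width: 0.164
```

View pics/s3c.png

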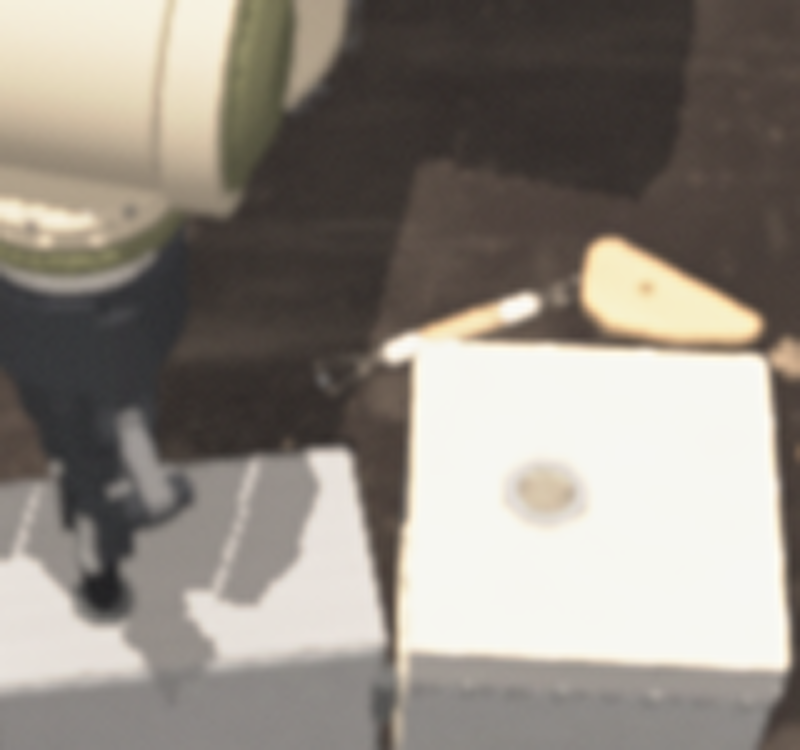

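```bash
python3 -m pendant '[[[-1,0,0,0,0],[-1,0,0,0,0],[-1,0,0,0,0],[-1,0,0,0,0],[-1,0,0,0.03,0],[-1,0,0,0.07,0],[-1,0,0,0.11,0],[-1,0,-0.05,0.11,0],[-1,0,-0.1,0.11,0],[-1,0,-0.14,0.11,0],[-1,0,-0.14,0.11,0]]]' 20
python3 - <<'E'
from h import *
cap("scene",4);cap("top",4)
crop("scene",4,125,230,60,60,10,"a"); crop("top",0,450,215,40,40,10,"b")
cv2.imwrite("pics/m4.png",np.hstack([cv2.imread("pics/a.png")[:400,:400],cv2.imread("pics/b.png")]))
E
```

```text
time_s: 7.3
eef_pos: [516.0, -161.2, 270.3]
ee_rot: [0.0, 0.977, 0.214, -0.001]
force: [0.1, -0.2, -1.0]
grip_width: 0.999
```

View pics/m4.png

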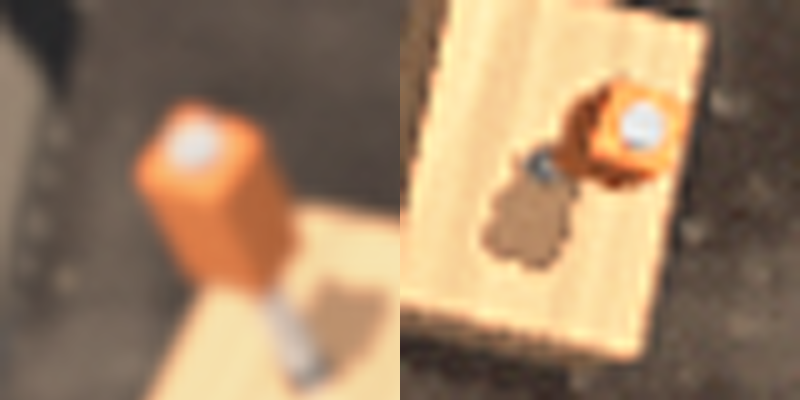

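View pics/top4.png

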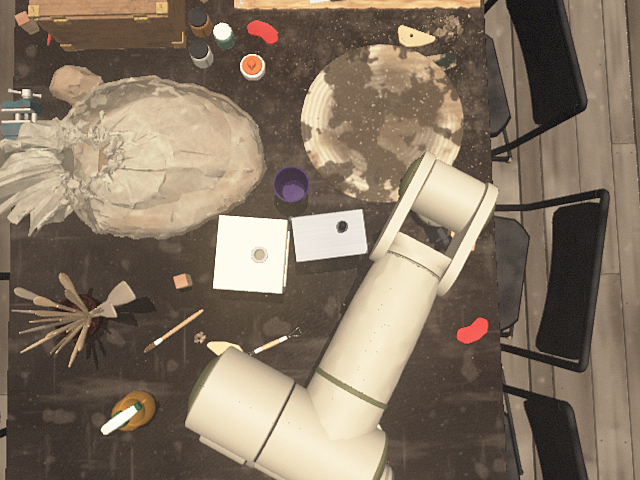

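View pics/scene4.png

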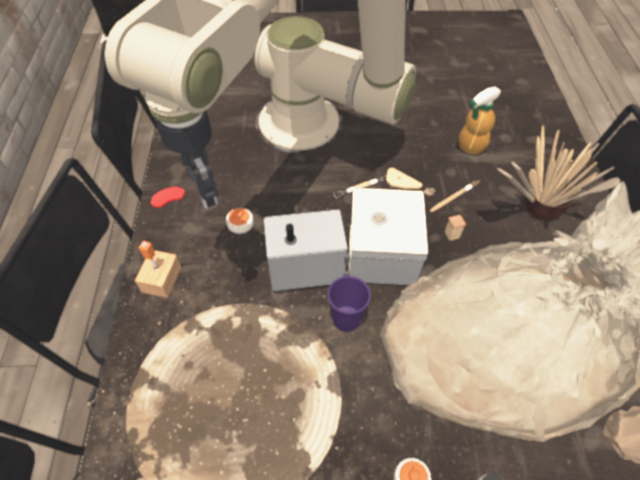

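Run:
```python
from h import *
S=lambda u,v:(u/10+125-.45,v/10+230-.45); T=lambda u,v:((u-400)/10+450-.45,v/10+215-.45)
for n,P in(("scene",[S(190,100),S(263,127),S(222,182),S(137,170)]),("top",[T(622,74),T(695,100),T(662,180),T(592,152)])):
    c=[onz(n,*p,135)[:2] for p in P]; c=np.array(c); print(n,c.round(1).tolist(),c.mean(0))
    for i in range(4):
        e=c[(i+1)%4]-c[i]; print(np.linalg.norm(e).round(1),np.degrees(np.arctan2(e[1],e[0]))%90)
p=cv2.imread("pics/top0.png"); h=cv2.cvtColor(p,cv2.COLOR_BGR2HSV)
k=cv2.resize(p[215:245,455:485],None,fx=26,fy=20,interpolation=cv2.INTER_NEAREST); cv2.imwrite("pics/b2.png",k)
p=cv2.imread("pics/scene0.png");k2=cv2.resize(p[235:265,135:165],None,fx=20,fy=20,interpolation=cv2.INTER_NEAREST);cv2.imwrite("pics/b3.png",k2)
```

```text
scene [[496.9, -311.3], [504.0, -295.7], [517.2, -301.7], [513.7, -319.0]] [ 507.9492462  -306.91824371]
17.2 65.52705913933877
14.5 65.51277327246294
17.7 78.72833149661918
18.5 65.57479838206606
top [[519.7, -305.7], [513.5, -321.6], [495.9, -313.5], [502.5, -298.3]] [ 507.87520045 -309.77303857]
17.1 68.73927614071867
19.4 65.23373043322496
16.6 66.5284321309508
18.7 66.64211038454982
```

View pics/b2.png

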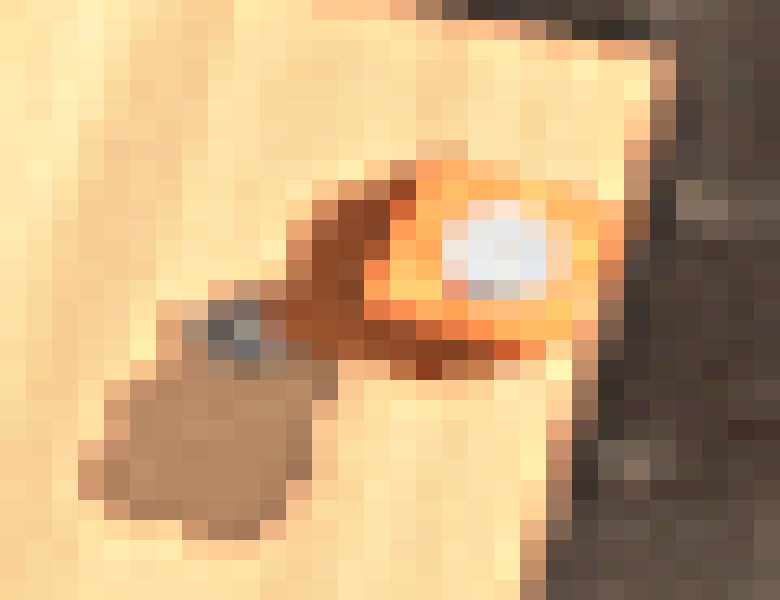

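View pics/b3.png

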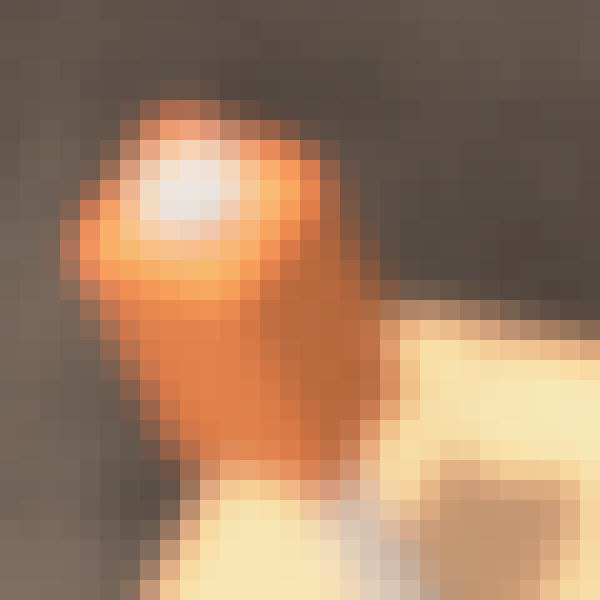

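```bash
python3 -m pendant '[[[-1,0,-0.02,0,-8],[-1,-0.002,-0.05,0,-16],[-1,-0.004,-0.085,0,-24],[-1,-0.006,-0.115,-0.02,-32],[-1,-0.008,-0.14,-0.04,-40],[-1,-0.008,-0.151,-0.06,-48.5],[-1,-0.008,-0.151,-0.08,-48.5],[-1,-0.008,-0.151,-0.08,-48.5],[-1,-0.008,-0.151,-0.08,-48.5],[-1,-0.008,-0.151,-0.08,-48.5]]]' 20
python3 - <<'E'
from h import *
cap("scene",5)
crop("scene",5,100,180,120,120,5,"s5c")
E
```

```text
time_s: 8.4
eef_pos: [509.2, -307.6, 192.6]
ee_rot: [0.001, 0.979, -0.203, 0.001]
force: [0.1, -0.2, 0.4]
grip_width: 1.002
```

View pics/s5c.png

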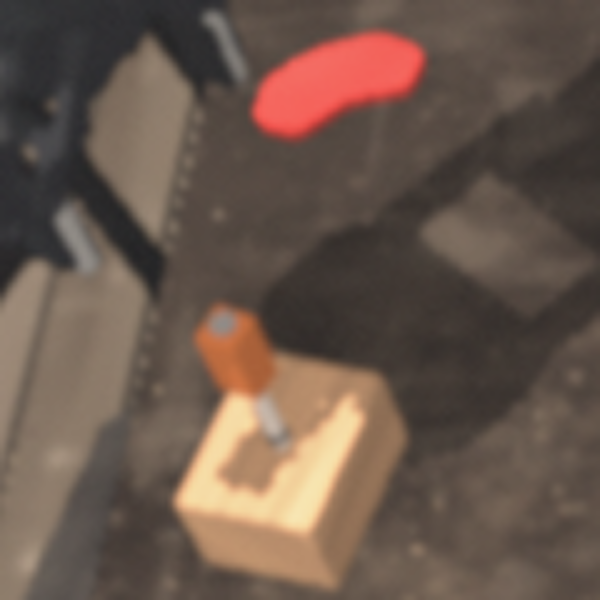

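```bash
python3 -m pendant '[[[-1,0,0,-0.03,0],[-1,0,0,-0.06,0],[-1,0,0,-0.08,0],[-1,0,0,-0.09,0],[-1,0,0,-0.095,0],[-1,0,0,-0.095,0],[0.3,0,0,-0.095,0],[0.5,0,0,-0.095,0],[1,0,0,-0.095,0],[1,0,0,-0.095,0],[1,0,0,-0.095,0],[1,0,0,-0.095,0],[1,0,0,-0.095,0],[1,0,0,-0.095,0]]]' 35
python3 - <<'E'
from h import *
cap("scene",6)
crop("scene",6,100,180,120,120,5,"s6c")
E
```

```text
time_s: 9.85
eef_pos: [508.7, -308.2, 96.4]
ee_rot: [0.0, 0.979, -0.204, 0.0]
force: [-0.4, -0.1, 4.1]
grip_width: 0.196
```

View pics/s6c.png

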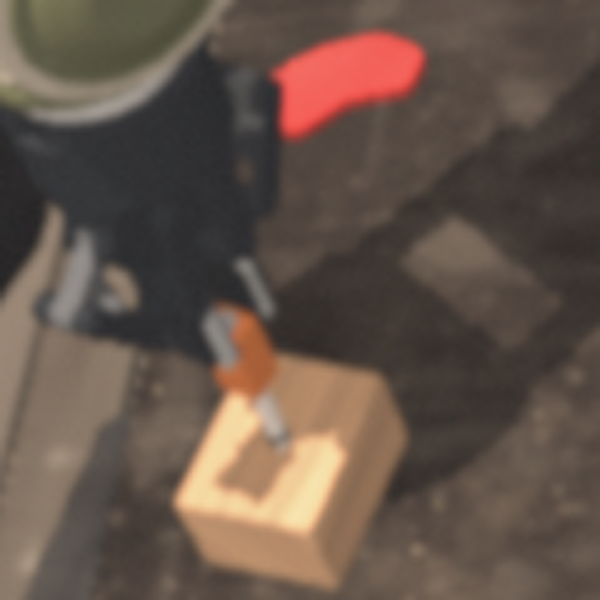

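```bash
python3 -m pendant '[[[1,0,0,0.005,0],[1,0,0,0.015,0],[1,0,0,0.03,0],[1,0,0,0.05,0],[1,0,0,0.08,0],[1,0,0,0.12,0],[1,0,0,0.16,0],[1,0,0,0.2,0],[1,0,0,0.215,0],[1,0,0,0.215,0],[1,0,0,0.215,0],[1,0,0,0.215,0]]]'
python3 - <<'E'
from h import *
cap("scene",7);cap("top",7)
crop("scene",7,90,150,100,100,4,"a"); crop("top",7,240,235,40,40,10,"b");crop("scene",7,345,185,80,80,5,"c")
cv2.imwrite("pics/m7.png",np.hstack([cv2.imread("pics/a.png"),cv2.imread("pics/b.png")]))
E
```

```text
time_s: 11.1
eef_pos: [508.2, -307.8, 309.5]
ee_rot: [-0.001, 0.979, -0.204, -0.001]
force: [0.6, -0.4, -1.7]
grip_width: 0.195
```

View pics/m7.png

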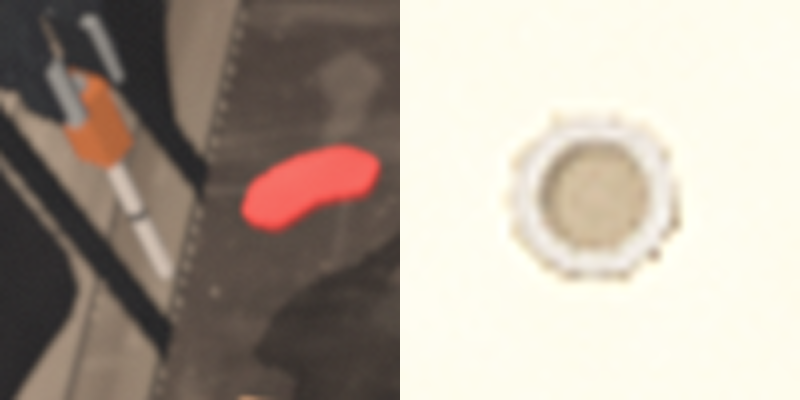

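View pics/c.png

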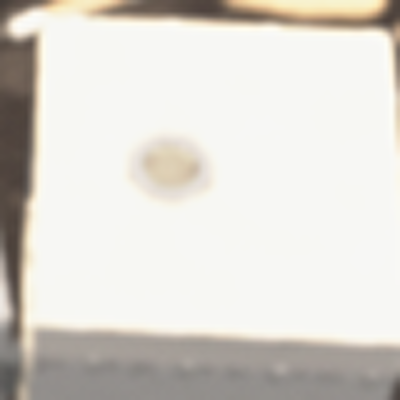

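```bash
cat > port.py <<'E'
from h import *
def port(n,tag):
    p=cv2.imread(f"pics/{n}{tag}.png"); x0,y0,x1,y1=(366,207,394,230) if n=="scene" else (246,241,274,269)
    g=cv2.resize(p[y0:y1,x0:x1],None,fx=10,fy=10,interpolation=cv2.INTER_CUBIC)
    s=g[:,:,0]; m=(s<(s.max()-(9 if n=="scene" else 12))).astype(np.uint8)
    m=cv2.morphologyEx(m,cv2.MORPH_CLOSE,np.ones((15,15))); 
    cs=cv2.findContours(m,cv2.RETR_EXTERNAL,cv2.CHAIN_APPROX_NONE)[0]; c=max(cs,key=cv2.contourArea); e=cv2.fitEllipse(cv2.convexHull(c))
    u=(e[0][0]+.5)/10-.5+x0; v=(e[0][1]+.5)/10-.5+y0
    m2=(s<205).astype(np.uint8); cs=cv2.findContours(m2,cv2.RETR_EXTERNAL,cv2.CHAIN_APPROX_NONE)[0]; e2=cv2.fitEllipse(cv2.convexHull(max(cs,key=cv2.contourArea)))
    return (u,v),e[1],((e2[0][0]+.5)/10-.5+x0,(e2[0][1]+.5)/10-.5+y0),e2[1]
if __name__=="__main__":
    for n,t in(("scene",7),("top",4),("top",7)):
        r=port(n,t); print(n,np.round(np.concatenate([np.ravel(a) for a in r]),2), onz(n,*r[0],142).round(1),onz(n,*r[2],143).round(1))
E
python3 port.py
```

```text
scene [378.68 218.38 150.63 186.87 378.78 217.83  91.93 120.85] [463.2 167.7 142. ] [462.5 167.9 143. ]
top [257.53 252.13 190.98 286.97 258.93 254.14 117.82 121.89] [463.8 169.8 142. ] [459.3 166.6 143. ]
top [260.2  253.62 362.27 408.57 258.95 254.18 118.44 123.04] [460.4 163.9 142. ] [459.2 166.6 143. ]
```

```bash
python3 -m pendant '[[[1,-0.002,0.02,0,0],[1,-0.005,0.05,0,0],[1,-0.009,0.09,0,0],[1,-0.013,0.13,0,0],[1,-0.017,0.17,0,0],[1,-0.021,0.21,0,0],[1,-0.025,0.25,0,0],[1,-0.029,0.29,0,0],[1,-0.033,0.33,0,0],[1,-0.037,0.37,0,0],[1,-0.041,0.41,0,0],[1,-0.044,0.44,0,0],[1,-0.046,0.46,0,0],[1,-0.047,0.47,0,0],[1,-0.047,0.475,0,0],[1,-0.047,0.475,0,0],[1,-0.047,0.475,0,0],[1,-0.047,0.475,0,0]]]'
python3 - <<'E'
from h import *
cap("scene",8);cap("top",8)
crop("scene",8,320,120,110,120,5,"a")
E
```

```text
time_s: 13.0
eef_pos: [461.7, 166.2, 311.1]
ee_rot: [0.0, 0.979, -0.204, -0.0]
force: [-0.6, -0.1, -0.6]
grip_width: 0.192
```

View pics/a.png

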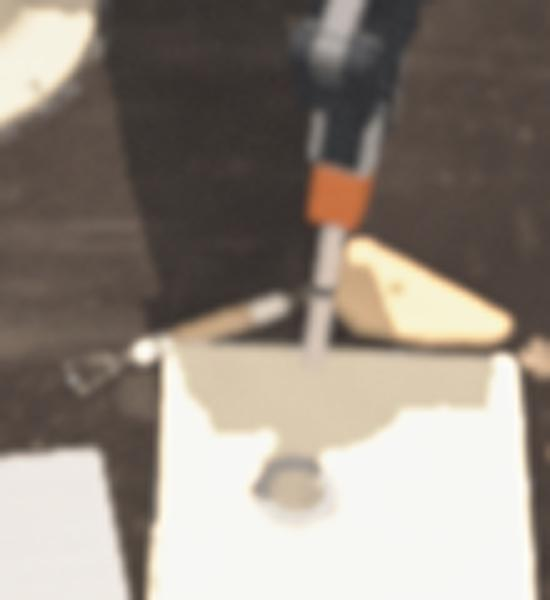

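View pics/top8.png

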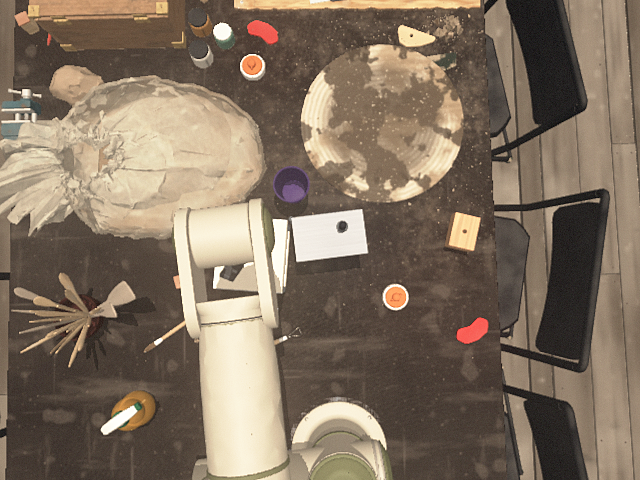

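```bash
python3 -m pendant '[[[1,0,0,-0.015,0],[1,0,0,-0.03,0],[1,0,0,-0.045,0],[1,0,0,-0.06,0],[1,0,0,-0.065,0],[1,0,0,-0.065,0],[1,0,0,-0.065,0],[1,0,0,-0.065,0]]]'
python3 - <<'E'
from h import *
cap("scene",9);cap("top",9)
crop("scene",9,340,160,80,75,10,"a");crop("top",9,220,220,80,80,7,"b")
from h import monitor
print(monitor.sense()['eef_pos'])
E
```

```text
time_s: 13.9
eef_pos: [461.9, 166.9, 246.9]
ee_rot: [-0.0, 0.979, -0.204, 0.001]
force: [1.3, -0.0, -0.5]
grip_width: 0.194
[461.73417942 166.9638378  246.62093629]
```

View pics/a.png

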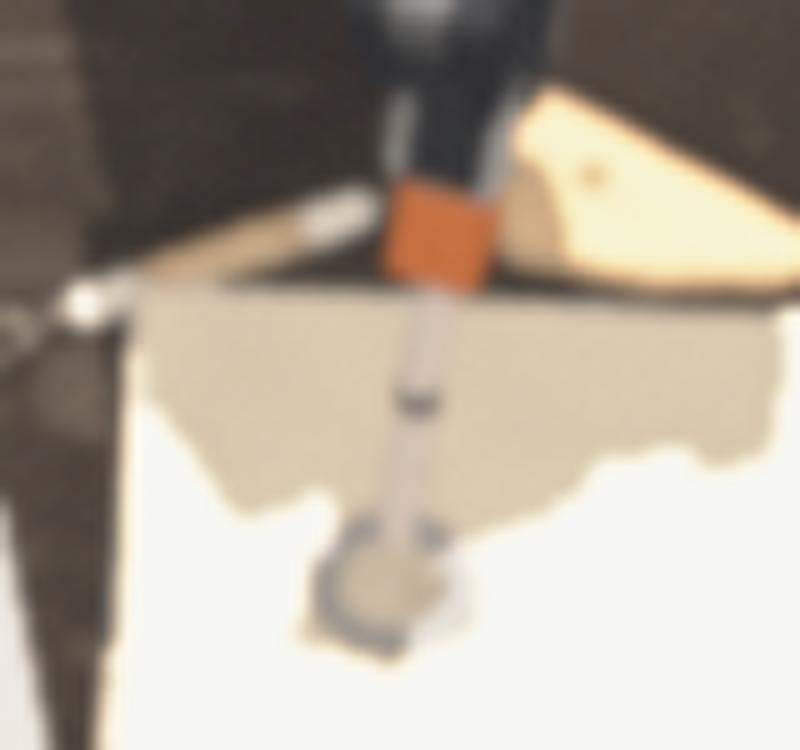

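View pics/b.png

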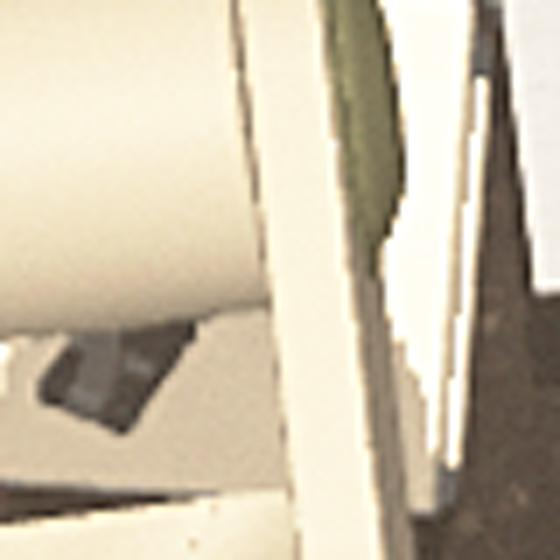

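Run:
```python
from h import *
print("port",onz("scene",378.75,217.8,143))
b=(418/10+340-.45,401/10+160-.45); tcp=246.3
print("band",onz("scene",*b,tcp-86.4+45))
# visible band centre is on near surface of the sheath (+x side ~4mm): 
# sheath edges
p=cv2.imread("pics/scene9.png"); h=cv2.cvtColor(p,cv2.COLOR_BGR2LAB)
for v in (192,194,196,203,206,208,209,210):
    print(v,p[v,374:392].tolist() if v in(194,206) else p[v,374:392,0].tolist())
```

```text
port [462.44618261 167.8613025  143.        ]
band [464.94960514 166.55755837 204.9       ]
192 [174, 175, 174, 174, 174, 173, 172, 174, 178, 180, 179, 175, 174, 174, 173, 174, 175, 175]
194 [[175, 201, 217], [175, 201, 217], [176, 202, 217], [174, 201, 216], [174, 200, 216], [173, 197, 214], [171, 192, 208], [175, 191, 208], [179, 194, 210], [180, 195, 212], [176, 194, 212], [173, 197, 214], [173, 199, 215], [174, 200, 216], [174, 200, 216], [174, 200, 216], [175, 200, 217], [175, 200, 217]]
196 [176, 175, 176, 175, 175, 172, 171, 177, 181, 179, 175, 173, 172, 173, 175, 174, 174, 175]
203 [175, 174, 174, 173, 173, 175, 178, 179, 178, 175, 175, 176, 176, 175, 174, 174, 174, 173]
206 [[175, 200, 217], [175, 200, 217], [175, 200, 216], [173, 197, 214], [172, 192, 210], [176, 192, 209], [180, 194, 211], [179, 194, 211], [175, 193, 211], [174, 197, 214], [174, 200, 216], [175, 200, 217], [176, 202, 218], [175, 201, 218], [176, 202, 218], [176, 202, 218], [176, 201, 218], [176, 202, 217]]
208 [174, 175, 173, 173, 173, 177, 180, 179, 174, 173, 174, 175, 175, 176, 177, 178, 177, 178]
209 [176, 173, 173, 170, 173, 178, 180, 178, 174, 172, 174, 176, 176, 176, 177, 177, 177, 177]
210 [178, 170, 167, 166, 172, 178, 180, 175, 172, 172, 173, 174, 175, 176, 177, 176, 177, 176]
```

Run:
```python
from h import *
for y in (166.6,167.9):
  for z in (170,185,190,205,215,225): print(y,z,proj("scene",[462,y,z]).round(2))
p=cv2.imread("pics/scene9.png").astype(float)
for v in range(190,210):
    if 197<v<203: continue
    s=(p[v,:,2]+0*p[v,:,1])[374:392]-(p[v,374:392,0]); w=np.clip(np.median(s)-s-2,0,None); x=np.arange(374,392); 
    print(v,round((w*x).sum()/w.sum(),2))
```

```text
166.6 170 [379.43 209.53]
166.6 185 [380.19 204.86]
166.6 190 [380.44 203.28]
166.6 205 [381.22 198.47]
166.6 215 [381.75 195.19]
166.6 225 [382.29 191.85]
167.9 170 [380.07 209.51]
167.9 185 [380.83 204.85]
167.9 190 [381.09 203.27]
167.9 205 [381.87 198.45]
167.9 215 [382.41 195.17]
167.9 225 [382.95 191.84]
190 381.64
191 382.43
192 382.48
193 382.23
194 382.1
195 381.97
196 381.71
197 381.58
203 380.68
204 380.67
205 380.5
206 380.18
207 380.1
208 379.85
209 379.66
```

```bash
python3 -m pendant '[[[1,0,0.0005,0,0],[1,0,0.0005,-0.005,0],[1,0,0.0005,-0.01,0],[1,0,0.0005,-0.015,0],[1,0,0.0005,-0.02,0],[1,0,0.0005,-0.025,0],[1,0,0.0005,-0.03,0],[1,0,0.0005,-0.03,0],[1,0,0.0005,-0.03,0]]]'
python3 - <<'E'
from h import *
cap("scene",10)
crop("scene",10,345,175,70,60,10,"a")
E
```

```text
time_s: 14.9
eef_pos: [461.6, 167.4, 216.1]
ee_rot: [-0.0, 0.979, -0.204, 0.0]
force: [0.7, -0.5, -1.0]
grip_width: 0.194
```

View pics/a.png

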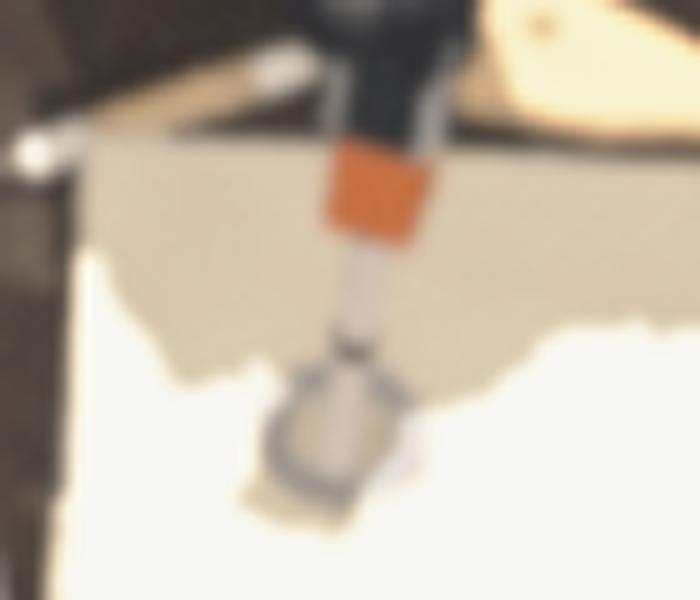

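```bash
python3 -m pendant '[[[1,0,0,-0.005,0],[1,0,0,-0.01,0],[1,0,0,-0.015,0],[1,0,0,-0.02,0],[1,0,0,-0.025,0],[1,0,0,-0.029,0],[1,0,0,-0.032,0],[1,0,0,-0.032,0],[1,0,0,-0.032,0],[1,0,0,-0.032,0],[1,0,0,-0.032,0]]]'
python3 - <<'E'
from h import *
p,d=cap("scene",11);cap("top",11)
crop("scene",11,350,185,60,55,12,"a");crop("top",11,220,220,80,80,7,"b")
print(proj("scene",[462.2,167.6,143]),proj("scene",[462.2,167.6,145]),monitor.sense()['eef_pos'])
E
```

```text
time_s: 16.05
eef_pos: [461.6, 167.4, 184.3]
ee_rot: [-0.0, 0.979, -0.204, 0.0]
force: [-0.7, 0.3, -0.6]
grip_width: 0.194
[378.61276672 217.70916471] [378.7087049  217.11980082] [461.55582049 167.4526134  184.17638336]
```

View pics/a.png

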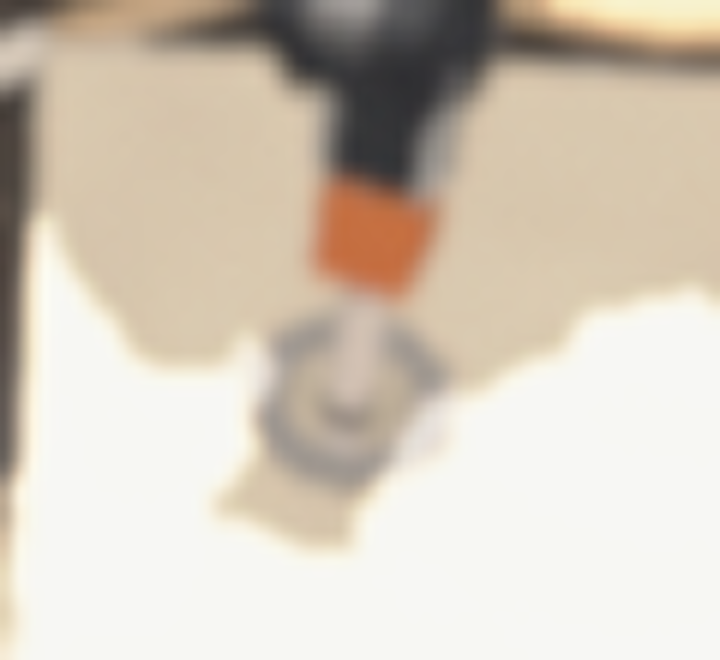

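View pics/top11.png

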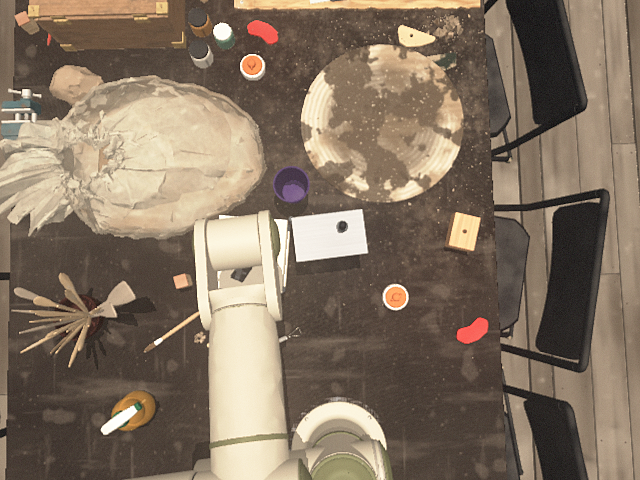

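Run:
```python
from h import *
p=cv2.imread("pics/scene11.png").astype(int)
for v in range(212,223): print(v,p[v,370:388,1].tolist())
o,_=ray("scene",0,0);print(o)
```

```text
212 [212, 203, 189, 176, 167, 159, 155, 161, 177, 189, 192, 183, 170, 169, 178, 190, 199, 201]
213 [226, 216, 184, 161, 154, 152, 154, 163, 179, 190, 191, 179, 164, 156, 162, 178, 191, 197]
214 [235, 225, 192, 161, 155, 159, 166, 173, 184, 192, 191, 179, 165, 155, 153, 164, 179, 191]
215 [238, 229, 204, 172, 163, 170, 177, 180, 187, 192, 191, 182, 172, 162, 155, 154, 165, 181]
216 [241, 228, 203, 173, 168, 175, 178, 182, 188, 192, 189, 183, 177, 170, 157, 152, 161, 180]
217 [241, 222, 190, 168, 169, 175, 173, 175, 186, 189, 182, 177, 176, 172, 164, 163, 175, 199]
218 [239, 206, 172, 161, 171, 175, 166, 163, 172, 175, 170, 171, 174, 171, 175, 190, 208, 224]
219 [235, 187, 157, 157, 169, 176, 165, 150, 148, 152, 155, 165, 171, 175, 191, 213, 224, 236]
220 [237, 189, 155, 153, 164, 174, 171, 159, 151, 148, 156, 166, 174, 185, 207, 222, 227, 238]
221 [243, 207, 163, 150, 156, 164, 170, 171, 169, 166, 167, 169, 176, 201, 220, 223, 225, 237]
222 [242, 215, 172, 156, 151, 155, 159, 165, 169, 168, 164, 163, 179, 211, 224, 225, 230, 242]
[1091.99616077   21.14030676  965.21518986]
```

```bash
python3 -m pendant '[[[1,-0.0005,0,0,0],[1,-0.0005,0,0,0],[1,-0.0005,0,0,0],[1,-0.0005,0,0,0],[1,-0.0005,0,0,0]]]'
python3 - <<'E'
from h import *
s=monitor.sense(); print(s['eef_pos'],s['force'],s['dq'].round(4),s['grip_width'])
order.finish_job()
E
```

```text
time_s: 16.65
eef_pos: [461.1, 167.5, 184.1]
ee_rot: [-0.0, 0.979, -0.204, 0.0]
force: [-0.1, -0.7, 0.1]
grip_width: 0.194
[461.05207488 167.45348696 184.1045415 ] [-0.14450161 -0.73075122  0.133673  ] [ 0.0007  0.0011 -0.0014  0.0005  0.0001 -0.0008] 0.1935403178670329
the job is handed in; nothing more can be done
```

I swung the kiln door open to about 100° and released it. I then took the probe from its stand and lowered it upright through the roof port. The job was handed in at about 16.7 s with the gripper still holding the probe there.

**Last checks:**
- **Centring:** in the scene camera the probe is within about 1 mm of the port's centre. The arm was hiding the port from the top camera by then. Earlier, the two cameras disagreed by about 3 mm on the port's x position, so I settled on a value between them.
- **Band height:** the band is level with the collar to within about 1 mm. The arm's position and the image agree on this, though the image suggests it could be up to 1 mm low.
- **Contact:** I saw no sign of the probe touching the kiln. Wrist force readings stayed under about 1.5 N during the lowering.
- **Stillness:** the joints were at rest with the grip steady at the end.
- **Surroundings:** in the last top view the door is still open, and the timer, stamp and cup have not moved.

While I swung the door, the wrist force reached about 11 N because my first hinge estimate was about 2 mm off. I corrected the arc halfway through.

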